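# Nudge the drill-jig plate home on its locating pins

## Task

The drill-jig plate has been set down out of register and is riding on top of the two locating pins of the jig base. With your fingertips, nudge it back towards the stop bar and sideways until both of its locating holes drop over the two pins and it lies flat on the two rails. Push it lightly, only slide it, never pick it up or tip it on edge, and leave the other things on the bench where they are.

Things in the scene. Friction and masses are not known exactly. Their poses are not given: they have to be found in the camera images.
- jig_base: Dark steel drill-jig base, fixed: foot 186 x 250 x 16 mm, a bolted lug at each side (out to y = +-163 mm, 26 mm high). Origin on the bench (z = 0) right under where the jig plate's centre belongs; x points away from the robot to the stop bar, y left, z up. Two bright rails along x (x -93 to 61, |y| 42 to 112 mm), tops at z = 40 mm; between them a fixed steel blank, top at 36 mm.
- jig_plate: Loose aluminium jig plate, 120 (x) x 220 (y) x 10 mm, 0.6 to 0.85 kg, two 14 mm pin holes, five small drill bushes 2.8 mm proud. Origin: centre of its underside; x to its rear edge, y left, z up. Starts 10 to 22 mm too near the robot, up to 45 mm off left or right, turned up to 4 degrees: rear part on the pin tips, front lower edge on the rails, tilted about 7 degrees (rear up).
- stop_face (a point): Middle of the stop bar's front face, at rail-top height (base x = 61, y = 0, z = 40 mm). The fixed dark bar runs y -95 to 95 mm, 16 mm thick, top 26 mm above the rails. With the plate square against it the holes are in line with the pins (to 1.5 mm); slid along it, the plate drops. A sideways push 20 mm nearer the robot than the plate's middle keeps it square on the bar.
- plate_front (a point): Middle of the plate's front lower edge, the one nearest the robot (plate x = -60, y = 0, z = 0 mm). Seated, the plate lies level, underside at z = 40 mm, its origin over the base's, its rear edge 1 mm short of the stop bar, and the pin tips show 2 mm above its top. Its oiled underside slides with a friction coefficient of about 0.3: a push of 3 to 6 N moves it.
- pin_left (a point): Axis of the left locating pin (base x = 25, y = +55 mm) at the height of the rail top. The pin is 12 mm in diameter, 12 mm high, the upper 6 mm tapering to a 5.4 mm wide flat tip.
- pin_right (a point): The same for the right pin (base x = 25, y = -55 mm).
- hole_left (a point): Centre of the left locating hole (14 mm) at the plate's underside (plate x = 25, y = +55 mm).
- hole_right (a point): The same for the right hole (plate x = 25, y = -55 mm).
- mallet: Hammer with a wooden handle, about 240 mm long, lying on the bench to the left of the base; leave alone. Origin on the bench under it.
- oil_bottle: Plastic oil bottle, 48 mm in diameter, 112 mm tall with a thin spout, standing behind and left of the base; leave alone. Origin under its foot.
- setup_block: Steel setting block 75 x 50 x 25 mm with three holes, lying to the right of the base; leave alone. Origin under its centre.
- parts_bin: Blue plastic parts bin 150 x 105 x 70 mm with bushes in it, right of the base, level with the stop bar; leave alone. Origin under its centre.

How it is judged:
By the outcome, as a careful person would: the job done as asked, in the order asked, and still so for the second after the job is handed in, with the robot touching nothing.
It also fails if it takes over 51 s, if anything falls off the work surface, if the arm or the gripper's body presses on something with over 40 N, if the wrist force passes 120 N, or if a joint passes its speed limit or range.

## Robot

A 6-joint arm with a two-finger parallel gripper is mounted at the origin on the work surface. World frame = base frame: x ahead of the robot, y to its left, z up, the work surface at z = 0. Lengths are in m, angles in rad, forces in N, time in s.
With the tool pointing down it reaches from about 0.275 to 0.725 m from the base axis. Payload 5.6 kg.
Tool frame: the origin (TCP) lies on the centre line of the jaws, within the pads' length; the fingertips stand 11 mm ahead of it and the grasp point (between the pads) lies 8 mm behind it; z points along the fingers, y is the direction in which the jaws open and shut (so a half turn about z gives the same grasp; the last joint's range is limited). The gripper opens to 85 mm and grips with 20 to 120 N. Pads are 22 mm wide; open, the fingers measure 114 mm over their backs; the gripper's body (76 mm by 85 mm) begins 54 mm behind the grasp point. The pads swing forward as they close: fully open they stand 13 mm farther back than shut.
Start: joints at [-0.833, 0.255, 0.108, 0, -1.424, -0.285], TCP at [0.241, -0.495, 0.242] pointing down, gripper open.
Joint ranges: [-2.95, 2.95], [-1.21, 1.97], [-1.09, 1.5], [-2.87, 1.71], [-2.94, -0.07], [-3.05, 3.05]. Speed limits (rad/s): [2.57, 2.57, 3.14, 3.14, 3.14, 3.14].

## Interface

Orientations are given as a 3x3 rotation matrix whose columns are the frame's x, y, z axes.
In Python, from station import r gives the robot as it stands. The module is installed in compiled form; this text tells all that it offers.
- The arm moves only by the tool carry_out, never from a script. Its argument "plan" is text: rows parted by semicolons, each of 5 numbers parted by spaces: the shift along the tool's x, y, z in mm, then the turn about the tool's z in rad, then the finger opening in mm, from 0 to 85.4. In form: x y z twist jaw; .... A call has 1 to 10 rows; each row is the pose to reach, as a shift and turn from the pose commanded when the call began, along the tool's axes at that moment; what a row does not reach only later rows make up. A row lasts 1/10 s, in which the tool goes at most 50 mm and 8.59 degrees, less where a joint would pass 70% of its speed; a pose out of reach is approached as far as the arm can. A call with a gripper value outside its range is refused whole. The fingers move at their own pace and stop on an object; "squeeze" is the grip in N (left out, the last holds). Time passes only in rows, so rows that repeat a pose let the fingers close. It gives the time, the measured TCP pose, the force and the opening at its end, in the units of the state.
- r.get_state(): the state, without advancing time (a new reading comes with each control period).
- r.get_image(name): name is "side" or "top" or "wrist"; returns (picture, depth): 420x560x3 uint8, red, green, blue; 420x560 float32, m along the optical axis (not along the pixel's ray), 0 where there is no reading.
- r.camera_model(name): a dict with "fx", "fy", "cx", "cy" (pixels), "k1" (the pictures are not rectified: a ray, as slopes to the right and down, at radius r is drawn at 1 + k1 r^2 times it, then the intrinsics apply), "rvec" (rotation vector, rad) and "tvec" (3), from world to camera coordinates, as OpenCV has them. Camera axes: x right, y down, z forward; pixel columns grow to the right and rows downward; lengths in m; the calibration is good to about 2 mm. A picture is of the moment at which its call begins: read the wrist's pose just before it. camera_model takes no time and is no camera call; for the wrist camera it gives the pose at the moment of the call.
- r.close_job(): hands the job in, once; it reports no verdict.
The state is a dict: "time_s": time; "joint_pos": joint angles; "dq": joint speeds; "effort": joint torques, N m; "tool_pos": TCP position; "ee_rot": TCP orientation; "ft_force": force on the tool from outside, world axes, zero at the start; "moment": the same for the moment, N m; "width": opening from 0.0 (shut) to 1.0 (fully open).
Only numpy, scipy, OpenCV 4.12 (cv2) and the standard library are available. Lean on these libraries where they do the work, as an engineer would, in place of code of your own. Each camera call takes 0.05 s, during which the arm holds its last target.

## Working session

There is one attempt and no reset: what is moved stays moved. The work goes in short steps, Python scripts to look and compute and a tool call to move; the robot and the scene stay as the last step left them, time stands still between calls to the robot, and variables do not carry over. Pictures are saved under pics/ and viewed, and the job is handed in when it is done.

Besides the shell and the picture viewer there is one more tool, called after "Emit:" by a JSON object that holds its "fn" and its "kwargs", one argument or row to a line. carry_out: Moves the arm, as the interface text tells. Its arguments: {"type":"object","properties":{"plan":{"type":"string"},"squeeze":{"type":"number"}},"required":["plan"]}

```bash
mkdir -p pics; cat > h.py <<'E'
import numpy as np, cv2
from station import r
def save(n,f):
    p,d=r.get_image(n); cv2.imwrite('pics/'+f+'.png',p[:,:,::-1]); np.savez('pics/'+f+'.npz',p=p,d=d); return p,d
def cam(n):
    m=r.camera_model(n); R=cv2.Rodrigues(np.array(m['rvec'],float))[0]; t=np.array(m['tvec'],float).ravel(); return m,R,t
def ray(m,u,v):
    x=(u-m['cx'])/m['fx'];y=(v-m['cy'])/m['fy']; a=x.copy() if hasattr(x,'copy') else x;b=y
    x0,y0=x,y
    for _ in range(20):
        s=1+m['k1']*(x*x+y*y); x=x0/s;y=y0/s
    return x,y
def onz(n,u,v,z):
    m,R,t=cam(n);x,y=ray(m,u,v);d=R.T@np.array([x,y,1.]);c=-R.T@t
    return c+d*(z-c[2])/d[2]
def cloud(n,d):
    m,R,t=cam(n);v,u=np.mgrid[:d.shape[0],:d.shape[1]].astype(float)
    x,y=ray(m,u,v);P=np.stack([x*d,y*d,d],-1);return (P-t)@R
def proj(n,P):
    m,R,t=cam(n);c=R@np.array(P,float)+t;x,y=c[0]/c[2],c[1]/c[2];s=1+m['k1']*(x*x+y*y)
    return m['fx']*x*s+m['cx'],m['fy']*y*s+m['cy']
E
python3 - <<'E'
from h import *
for n in ('top','side'):
    p,d=save(n,n+'0'); m,R,t=cam(n); print(n,m,-R.T@t,(d>0).mean())
s=r.get_state();print(s['time_s'],s['tool_pos'],s['ee_rot'],s['ft_force'])
E
```

```text
top {'fx': 472.84594491810185, 'fy': 472.84594491810185, 'cx': 283.472378265981, 'cy': 195.5094363869808, 'k1': 0.022237925942472914, 'rvec': array([ 2.2198872 , -2.19077617,  0.08822407]), 'tvec': array([0.01065444, 0.57727222, 1.11733473])} [0.51441926 0.04595526 1.14675829] 0.9960374149659864
side {'fx': 400.3985344214515, 'fy': 400.3985344214515, 'cx': 284.76888609923867, 'cy': 211.6190121535474, 'k1': -0.04114546513339443, 'rvec': array([ 0.17208723, -2.83231711,  1.22951932]), 'tvec': array([0.55099786, 0.06477812, 0.85349592])} [0.47612746 0.64185287 0.63053761] 0.9959438775510204
0.1 [ 0.24048016 -0.49417134  0.24149521] [[-8.99229459e-01 -4.37476569e-01 -7.94563194e-04]
 [-4.37477287e-01  8.99228222e-01  1.49257711e-03]
 [ 6.15261354e-05  1.68977266e-03 -9.99998570e-01]] [-0.00946525 -0.2674322  -0.37163447]
```

View pics/top0.png

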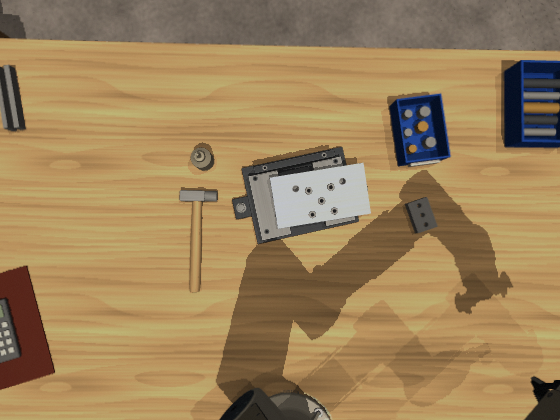

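View pics/side0.png

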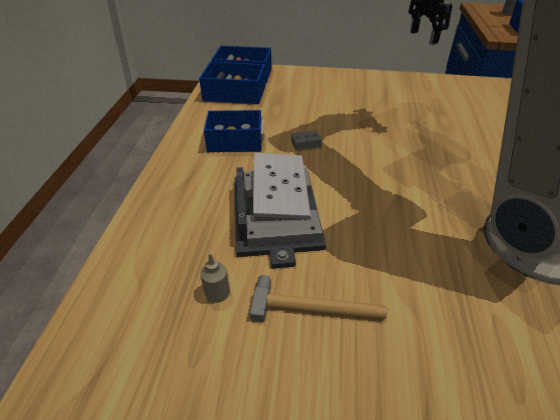

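The top view shows the base rotated about 13°, with the plate at px (320,195) shifted right by some cm. The bin is at (419,130), the block at (420,215), the mallet at (197,240) and the bottle at (202,157).

```bash
python3 - <<'E'
from h import *
z=np.load('pics/top0.npz');p,d=z['p'],z['d'];P=cloud('top',d)
c=cv2.resize(p[135:250,225:385],None,fx=5,fy=5,interpolation=cv2.INTER_CUBIC);cv2.imwrite('pics/crop0.png',c[:,:,::-1])
# foot depth: table check
print('table z',np.median(P[300:340,60:180,2]))
Z=P[...,2]
hs=cv2.cvtColor(p,cv2.COLOR_RGB2HSV)
roi=np.zeros(Z.shape,bool);roi[135:250,225:385]=1
pl=roi&(hs[...,2]>185)&(hs[...,1]<40)&(Z>.045)
n,l,s,ce=cv2.connectedComponentsWithStats(pl.astype(np.uint8));i=1+np.argmax(s[1:,4]);pl=l==i
print('plate px',pl.sum(),s[i],cv2.minAreaRect(np.argwhere(pl)[:,::-1].astype(np.float32)))
Q=P[pl];A=np.c_[Q[:,:2],np.ones(len(Q))];co=np.linalg.lstsq(A,Q[:,2],rcond=None)[0];print('plane',co,'res',np.std(A@co-Q[:,2]))
print('plate rect', cv2.minAreaRect((Q[:,:2]*1000).astype(np.float32)))
# bar
hs_img=(np.clip(Z,0,.08)/.08*255).astype(np.uint8)
cv2.imwrite('pics/h0.png',cv2.applyColorMap(cv2.resize(hs_img[135:250,225:385],None,fx=5,fy=5,interpolation=0),cv2.COLORMAP_JET))
E
```

```text
table z -0.0016269538319952708
plate px 4445 [ 270  163  101   65 4445] ((320.2936706542969, 195.20327758789062), (51.084835052490234, 94.24658203125), 80.96051788330078)
plane [-0.01037607  0.089841    0.0702489 ] res 0.056485095197629766
plate rect ((576.000244140625, -60.57232666015625), (118.02843475341797, 231.03536987304688), 9.884870529174805)
```

View pics/crop0.png

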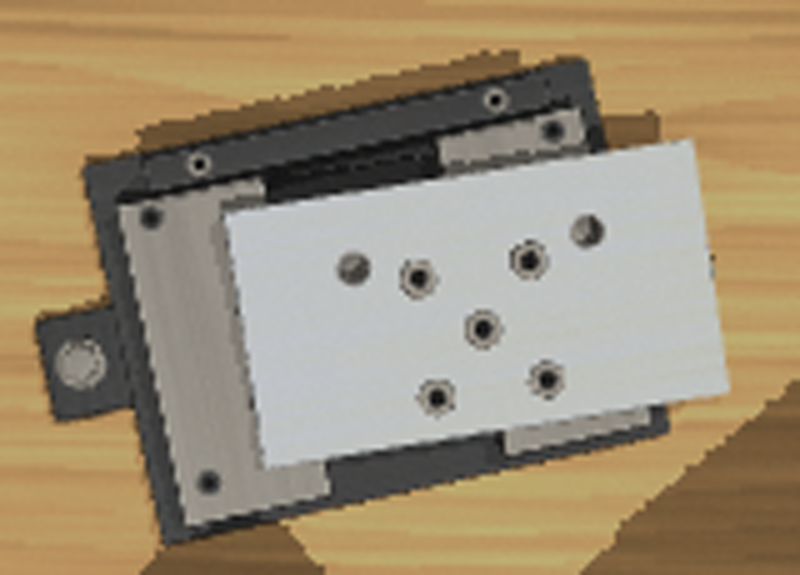

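View pics/h0.png

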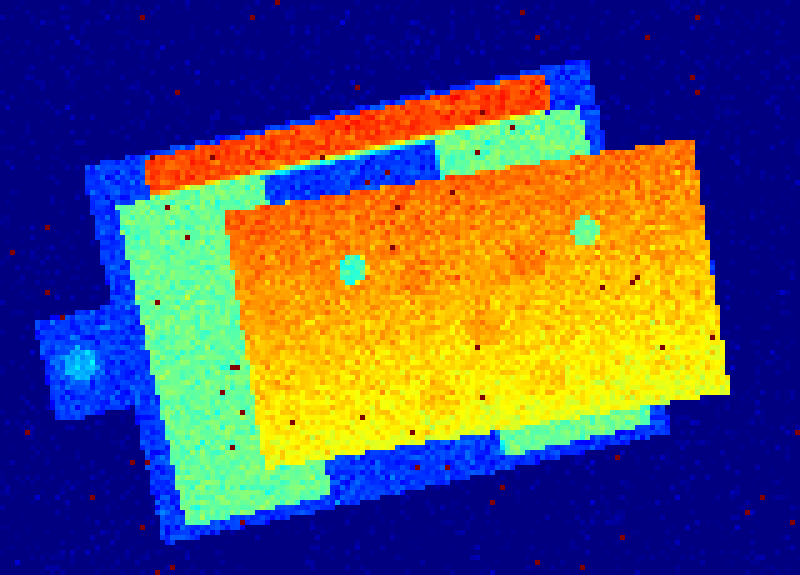

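```bash
python3 - <<'E'
from h import *
z=np.load('pics/top0.npz');p,d=z['p'],z['d'];P=cloud('top',d)
up=lambda c:((c[0]+.5)/5-.5+225,(c[1]+.5)/5-.5+135)
obs=[((185,522),(-93,112,40)),((118,205),(61,112,40)),((328,492),(-93,42,40)),((580,108),(61,-112,40)),((500,455),(-93,-42,40)),
((150,193),(61,95,66)),((550,108),(61,-95,66)),((545,77),(77,-95,66)),((145,158),(77,95,66))]
W=np.array([onz('top',*up(c),b[2]/1000) for c,b in obs])[:,:2]*1000;B=np.array([b for c,b in obs],float)[:,:2]
def rigid(B,W):
    mb,mw=B.mean(0),W.mean(0);U,S,V=np.linalg.svd((B-mb).T@(W-mw));R=(U@V).T
    return R,mw-R@mb
R,t=rigid(B,W);print('base',t,np.degrees(np.arctan2(R[1,0],R[0,0])));print(np.round(W-(B@R.T+t),1))
hs=cv2.cvtColor(p,cv2.COLOR_RGB2HSV);Z=P[...,2]
roi=np.zeros(Z.shape,bool);roi[135:250,225:385]=1
pl=(roi&(hs[...,2]>185)&(hs[...,1]<40)&(Z>.045)&(Z<.09)).astype(np.uint8)
pl=cv2.morphologyEx(pl,cv2.MORPH_CLOSE,np.ones((7,7)))
Q=P[cv2.erode(pl,np.ones((5,5)))>0]
for _ in range(3):
    A=np.c_[Q[:,:2],np.ones(len(Q))];co=np.linalg.lstsq(A,Q[:,2],rcond=None)[0];Q=Q[abs(A@co-Q[:,2])<.006]
print('plane',co, 'tilt',np.degrees(np.hypot(co[0],co[1])))
pc=[]
m,Rc,tc=cam('top');c0=-Rc.T@tc
for c in [(225,212),(693,140),(729,393),(267,466)]:
    x,y=ray(m,*up(c));dd=Rc.T@np.array([x,y,1.]);s=(co[0]*c0[0]+co[1]*c0[1]+co[2]-c0[2])/(dd[2]-co[0]*dd[0]-co[1]*dd[1]);pc.append((c0+s*dd)*1000)
pc=np.array(pc);print(pc)
print('in base',np.round(np.c_[(pc[:,:2]-t)@R,pc[:,2]],1))
for i in range(4):print(np.linalg.norm(pc[i]-pc[(i+1)%4]))
for k,(n,u,v) in {'bin':('top',419,130),'block':('top',420,215),'mallet':('top',197,240)}.items():print(k,(onz(n,u,v,.03)[:2]*1000-t)@R)
np.savez('base.npz',R=R,t=t)
E
```

```text
base [586.83089203 -19.16892847] 12.544863466328643
[[ 1.8 -1.4]
 [-0.7 -1.2]
 [ 1.4  0.4]
 [-0.1  0.3]
 [ 1.4  2. ]
 [-1.2 -0.5]
 [-0.3  1.4]
 [-1.6  0.3]
 [-0.7 -1.4]]
plane [0.06546808 0.04350037 0.02135171] tilt 4.503591215635611
[[ 616.54878323   51.86182189   63.9719877 ]
 [ 654.03221221 -165.24798181   56.9815995 ]
 [ 536.78559227 -184.12561772   48.48450372]
 [ 500.24709552   30.91719011   55.44683974]]
in base [[  44.4   62.9   64. ]
 [  33.9 -157.2   57. ]
 [ -84.7 -150.1   48.5]
 [ -73.6   67.7   55.4]]
220.432619726255
119.06021863950677
218.2359848048596
118.47969578218165
bin [  85.65149224 -311.11429223]
block [-113.43163177 -268.68789163]
mallet [-62.94169121 258.81210715]
```

```bash
cat > meas.py <<'E'
from h import *
B=np.load('base.npz');R,t=B['R'],B['t']
def plate(p,d,u0=225,u1=400,v0=120,v1=260,vmin=175):
    P=cloud('top',d);Z=P[...,2];hs=cv2.cvtColor(p,cv2.COLOR_RGB2HSV)
    roi=np.zeros(Z.shape,bool);roi[v0:v1,u0:u1]=1
    Zm=cv2.medianBlur(Z.astype(np.float32),5)
    pl=(roi&(hs[...,2]>vmin)&(hs[...,1]<40)&(Zm>.044)&(Zm<.09)).astype(np.uint8)
    n,l,s,_=cv2.connectedComponentsWithStats(pl);pl=(l==1+np.argmax(s[1:,4])).astype(np.uint8)
    pl=cv2.morphologyEx(pl,cv2.MORPH_CLOSE,np.ones((7,7)))
    er=cv2.erode(pl,np.ones((5,5)))>0
    Q=np.c_[P[...,:2][er],Zm[er]]
    for _ in range(6):
        A=np.c_[Q[:,:2],np.ones(len(Q))];co=np.linalg.lstsq(A,Q[:,2],rcond=None)[0];Q=Q[abs(A@co-Q[:,2])<.004]
    g=R.T@co[:2]
    print('slope base x,y deg',np.degrees(g).round(2),'z mid',np.median(Q[:,2]),len(Q))
    m,Rc,tc=cam('top');c0=-Rc.T@tc
    k=cv2.findContours(pl,0,1)[0];k=max(k,key=cv2.contourArea)[:,0].astype(float)
    x,y=ray(m,k[:,0],k[:,1]);D=np.c_[x,y,np.ones(len(x))]@Rc
    s=(co[0]*c0[0]+co[1]*c0[1]+co[2]-c0[2])/(D[:,2]-co[0]*D[:,0]-co[1]*D[:,1])
    W=(c0+s[:,None]*D)*1000
    b=((W[:,:2]-t)@R)
    rc=cv2.minAreaRect(b.astype(np.float32));print('rect in base: centre',rc);print(cv2.boxPoints(rc).round(1).tolist())
    return pl,co
E
python3 - <<'E'
from meas import *
z=np.load('pics/top0.npz');plate(z['p'],z['d'])
E
```

```text
slope base x,y deg [6.2  0.06] z mid 0.05543166771531105 4103
rect in base: centre ((-20.008445739746094, -43.71894073486328), (218.6160888671875, 117.60276794433594), 87.37059783935547)
[[-83.80000305175781, -150.1999969482422], [33.70000076293945, -155.60000610351562], [43.70000076293945, 62.79999923706055], [-73.69999694824219, 68.19999694824219]]
```

Plate centre is about (-20, -44) mm in the base frame with yaw -2.6°. I'll push +x from the front, right of centre, then +y from the right side.

```bash
cat > tgt.py <<'E'
from meas import *
import sys
def st():
    s=r.get_state();T=np.array(s['ee_rot']);q=np.array(s['tool_pos'])*1000
    b=(q[:2]-t)@R; a=np.degrees(np.arctan2(*(R.T@T[:2,1])[::-1]))
    f=np.array(s['ft_force']);print('t',round(s['time_s'],2),'tcp base',b.round(1),'z',q[2].round(1),'tool y ang in base',a.round(2),'f base',(R.T@f[:2]).round(2),f[2].round(2),'w',s['width'])
    return s,T,q
def shift(bx,by,z):
    s,T,q=st();w=np.r_[R@np.array([bx,by])+t,z];print('shift',(T.T@(w-q)).round(1))
if __name__=='__main__':
    a=list(map(float,sys.argv[1:])); shift(*a) if a else st()
E
python3 tgt.py -125 -60 150
```

```text
t 0.1 tcp base [-441.3 -388.4] z 241.5 tool y ang in base 103.4 f base [-0.07 -0.26] -0.37 w 0.9968070432984001
shift [-383.8  246.1   91.9]
```

Emit:
{"fn": "carry_out", "kwargs": {
  "plan": "-40 25 10 0.05 0; -80 50 20 0.1 0; -120 75 30 0.15 0; -160 100 40 0.2 0; -200 125 50 0.234 0; -240 150 60 0.234 0; -280 180 70 0.234 0; -320 205 80 0.234 0; -360 230 92 0.234 0; -384 246 92 0.234 0",
  "squeeze": 20
}}

```text
time_s: 1.1
tool_pos: [0.4783, -0.1025, 0.1483]
ee_rot: [[-0.976, -0.219, -0.003], [-0.219, 0.976, 0.001], [0.003, 0.001, -1.0]]
ft_force: [-1.0, -0.8, 0.3]
width: 0.001
```

```bash
python3 tgt.py -125 -60 75; python3 - <<'E'
from h import *
save('side','side1')
z=np.load('pics/side1.npz');c=z['p'][20:320,180:480];cv2.imwrite('pics/side1c.png',cv2.resize(c,(600,600))[:,:,::-1])
E
```

```text
t 1.1 tcp base [-124.1  -57.8] z 148.3 tool y ang in base 90.09 f base [-1.17 -0.58] 0.29 w 0.0009340490744877229
shift [ 0.7 -2.3 73.3]
```

View pics/side1c.png

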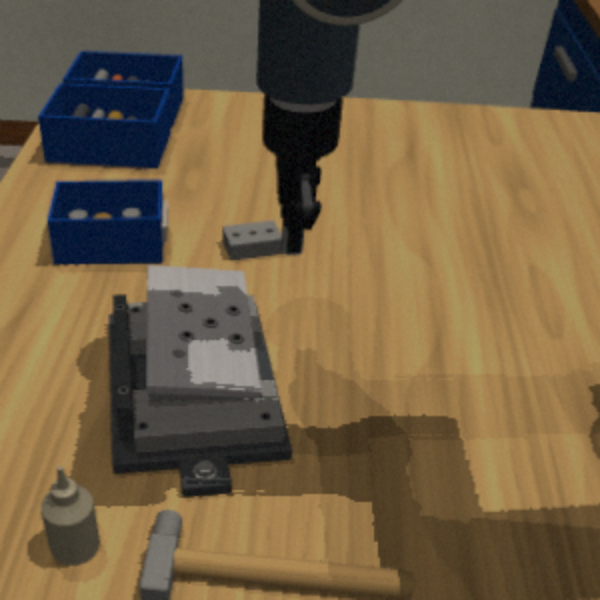

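The crop shows the closed fingers with tips at about (293,250), well above and in front of the plate.

```bash
python3 - <<'E'
from meas import *
z=np.load('pics/side1.npz');P=cloud('side',cv2.medianBlur(z['d'],3))*1000
s=r.get_state();q=np.array(s['tool_pos'])*1000
b=np.c_[((P[...,:2]-t)@R).reshape(-1,2),P[...,2].ravel()]
qb=(q[:2]-t)@R
k=(abs(b[:,0]-qb[0])<30)&(abs(b[:,1]-qb[1])<40)&(b[:,2]>100)&(b[:,2]<180)
c=b[k];print(len(c))
for lo in range(100,180,6):
    e=c[(c[:,2]>=lo)&(c[:,2]<lo+6)]
    if len(e):print(lo,len(e),e.min(0).round(0),e.max(0).round(0))
E
```

```text
145
136 14 [-134.  -53.  137.] [-114.  -51.  142.]
142 16 [-133.  -65.  142.] [-113.  -46.  148.]
148 27 [-135.  -67.  148.] [-113.  -46.  154.]
154 28 [-135.  -58.  154.] [-113.  -45.  160.]
160 25 [-134.  -57.  160.] [-113.  -44.  166.]
166 23 [-136.  -59.  166.] [-113.  -44.  171.]
172 12 [-130.  -70.  172.] [-112.  -44.  178.]
```

Emit:
{"fn": "carry_out", "kwargs": {
  "plan": "-5 -2 30 0 0; -8 -2 60 0 0; -8 -2 85 0 0; -8 -2 93 0 0; -12 -2 93 0 0; -16 -2 93 0 0; -20 -2 93 0 0; -24 -2 93 0 0; -27 -2 93 0 0; -30 -2 93 0 0"
}}

```text
time_s: 2.15
tool_pos: [0.5085, -0.1007, 0.0576]
ee_rot: [[-0.976, -0.217, 0.001], [-0.217, 0.976, 0.0], [-0.001, -0.0, -1.0]]
ft_force: [-0.0, 1.1, 0.2]
width: 0.002
```

```bash
python3 tgt.py; python3 - <<'E'
from meas import *
save('side','side2')
z=np.load('pics/side2.npz');c=z['p'][120:270,200:350];cv2.imwrite('pics/side2c.png',cv2.resize(c,(600,600))[:,:,::-1])
E
```

```text
t 2.15 tcp base [-94.2 -62.6] z 57.6 tool y ang in base 89.99 f base [0.2  1.06] 0.23 w 0.0016424088112100357
```

View pics/side2c.png

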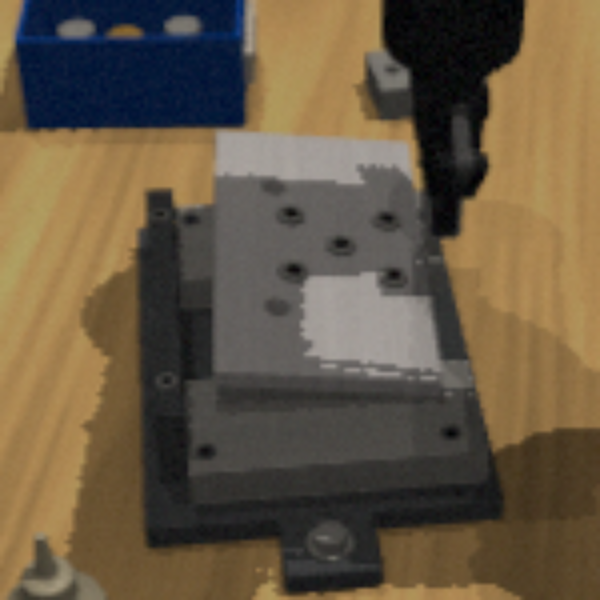

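The fingertip is just in front of the plate's front edge (crop ~(430,230)), with the tip at z≈47. Starting the push.

Emit:
{"fn": "carry_out", "kwargs": {
  "plan": "-2 0 1 0 0; -4 0 2 0 0; -6 0 2 0 0; -8 0 2 0 0; -10 0 2 0 0; -12 0 2 0 0; -14 0 2 0 0"
}}

```text
time_s: 2.9
tool_pos: [0.5217, -0.0977, 0.0551]
ee_rot: [[-0.976, -0.217, -0.0], [-0.217, 0.976, 0.0], [0.0, 0.0, -1.0]]
ft_force: [-1.5, -0.8, -0.7]
width: -0.001
```

```bash
python3 tgt.py; python3 - <<'E'
from meas import *
p,d=save('top','top3');plate(p,d,vmin=100)
c=p[135:250,225:385];cv2.imwrite('pics/top3c.png',cv2.resize(c,None,fx=5,fy=5)[:,:,::-1])
E
```

```text
t 2.9 tcp base [-80.6 -62.5] z 55.1 tool y ang in base 89.99 f base [-1.67 -0.41] -0.75 w -0.0007743050446186504
slope base x,y deg [6.93 0.24] z mid 0.059697527438402176 1958
rect in base: centre ((15.139591217041016, -41.38921356201172), (71.09857177734375, 219.93846130371094), 0.2589035630226135)
[[-20.899999618530273, 68.4000015258789], [-19.899999618530273, -151.5], [51.20000076293945, -151.1999969482422], [50.20000076293945, 68.69999694824219]]
```

View pics/top3c.png

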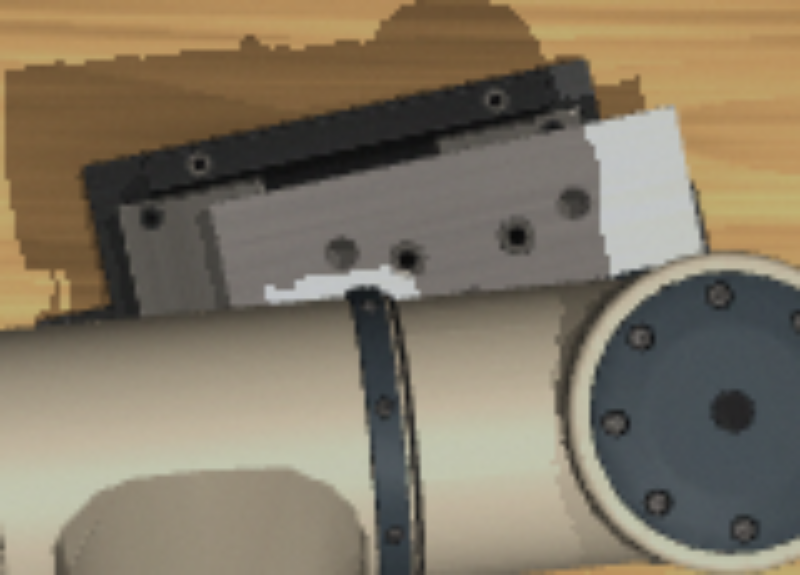

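The plate is now square (yaw ≈0.2°) with its rear edge at x≈51, so about 10 mm remain to the bar.

Emit:
{"fn": "carry_out", "kwargs": {
  "plan": "-2 0 0 0 0; -4 0 0 0 0; -6 0 0 0 0; -8 0 0 0 0; -9 0 0 0 0; -10 0 0 0 0; -10 0 0 0 0"
}}

```text
time_s: 3.65
tool_pos: [0.5311, -0.0956, 0.0552]
ee_rot: [[-0.976, -0.217, -0.001], [-0.217, 0.976, -0.0], [0.001, 0.0, -1.0]]
ft_force: [-4.2, -0.6, 0.7]
width: -0.001
```

```bash
python3 tgt.py; python3 - <<'E'
from meas import *
p,d=save('top','top4');plate(p,d,vmin=100)
c=p[135:250,225:385];cv2.imwrite('pics/top4c.png',cv2.resize(c,None,fx=5,fy=5)[:,:,::-1])
E
```

```text
t 3.65 tcp base [-71.  -62.5] z 55.2 tool y ang in base 89.99 f base [-4.2   0.33] 0.66 w -0.0006259183790908089
slope base x,y deg [7.77 0.31] z mid 0.06124670431017876 1726
rect in base: centre ((24.43026351928711, -38.73041534423828), (67.99501037597656, 219.61822509765625), 2.399510622024536)
[[-14.100000381469727, 69.5999984741211], [-4.900000095367432, -149.89999389648438], [63.0, -147.0], [53.79999923706055, 72.4000015258789]]
```

View pics/top4c.png

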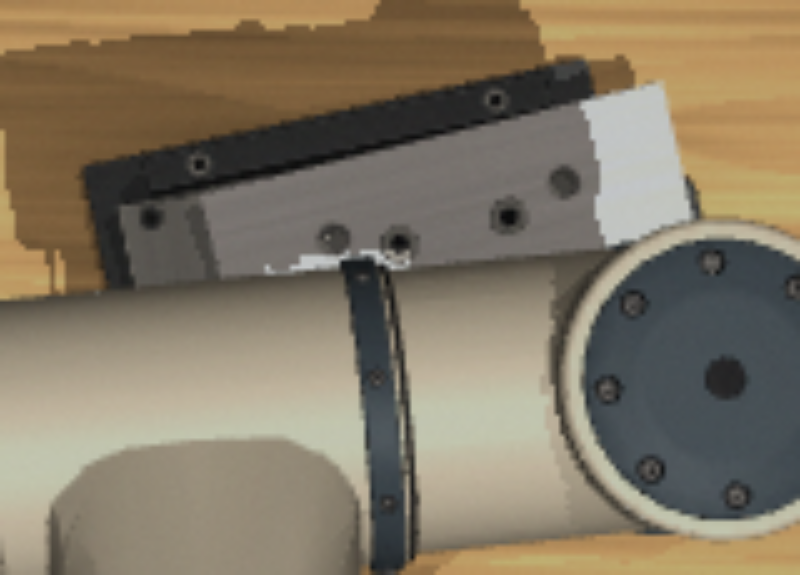

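The plate over-rotated to about +2.4°: the right rear is on the bar and the left has a gap of ~7 mm. I'll back off and push left of centre.

Emit:
{"fn": "carry_out", "kwargs": {
  "plan": "4 0 0 0 0; 8 10 0 0 0; 8 30 0 0 0; 8 50 0 0 0; 8 65 0 0 0; 5 70 0 0 0; 2 70 0 0 0; 0 70 0 0 0; -1 70 0 0 0; -2 70 0 0 0"
}}

```text
time_s: 4.7
tool_pos: [0.5162, -0.0277, 0.0546]
ee_rot: [[-0.976, -0.216, -0.005], [-0.216, 0.976, -0.001], [0.005, 0.0, -1.0]]
ft_force: [-8.8, 0.8, 4.0]
width: 0.0
```

```bash
python3 tgt.py
```

```text
t 4.7 tcp base [-70.8   7. ] z 54.6 tool y ang in base 89.92 f base [-8.37  2.67] 4.04 w 0.00025517480072436896
```

```bash
cat > look.py <<'E'
from meas import *
import sys
f=sys.argv[1]
p,d=save('top',f);plate(p,d,vmin=100)
c=p[135:250,225:385];cv2.imwrite('pics/'+f+'c.png',cv2.resize(c,None,fx=5,fy=5)[:,:,::-1])
E
python3 look.py top5
```

```text
slope base x,y deg [8.25 0.07] z mid 0.06033055856823921 2531
rect in base: centre ((2.162151336669922, -38.645668029785156), (223.48516845703125, 118.88430786132812), 89.68467712402344)
[[-57.900001525878906, -150.10000610351562], [61.0, -150.6999969482422], [62.20000076293945, 72.80000305175781], [-56.70000076293945, 73.4000015258789]]
```

View pics/top5c.png

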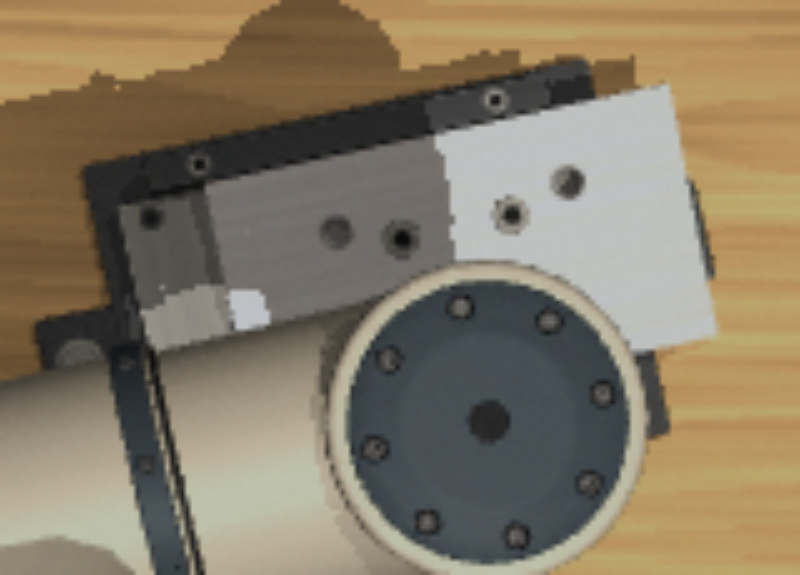

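Now square on the bar: rear edge at x 61–62, yaw -0.3°, centre y≈-39. Going around to the right side.

Emit:
{"fn": "carry_out", "kwargs": {
  "plan": "12 0 0 0 0; 20 0 -25 0 0; 20 -30 -60 0 0; 0 -70 -75 0 0; -20 -110 -75 0 0; -40 -150 -75 0 0; -50 -185 -75 0 0; -51 -188 -50 0 0; -51 -188 -20 0 0; -51 -188 -3 0 0"
}}

```text
time_s: 5.75
tool_pos: [0.6079, -0.2002, 0.0557]
ee_rot: [[-0.977, -0.215, -0.001], [-0.215, 0.977, 0.001], [0.001, 0.001, -1.0]]
ft_force: [0.4, -0.1, -0.6]
width: -0.005
```

```bash
python3 tgt.py -20 -167 56; python3 look.py top6
```

```text
t 5.75 tcp base [ -18.7 -181.3] z 55.7 tool y ang in base 89.88 f base [ 0.38 -0.24] -0.57 w -0.0047388902902324795
shift [ 1.3 14.3 -0.2]
slope base x,y deg [12.74 -0.8 ] z mid 0.06370186805725098 114
rect in base: centre ((42.17333984375, 47.242218017578125), (48.721492767333984, 33.638389587402344), 88.93737030029297)
[[24.899999618530273, 23.200000762939453], [58.5, 22.600000381469727], [59.400001525878906, 71.30000305175781], [25.799999237060547, 71.9000015258789]]
```

View pics/top6c.png

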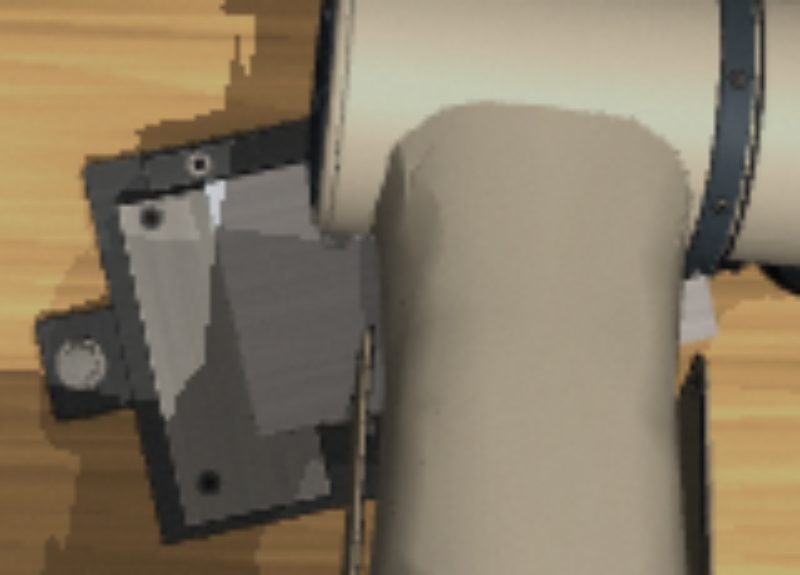

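Emit:
{"fn": "carry_out", "kwargs": {
  "plan": "2 7 0 0 0; 3 14 0 0 0; 3 19 0 0 0; 3 23 0 0 0; 3 26 0 0 0; 3 29 0 0 0; 3 32 0 0 0; 3 35 0 0 0; 3 38 0 0 0; 3 40 0 0 0"
}}

```text
time_s: 6.8
tool_pos: [0.5972, -0.1608, 0.0584]
ee_rot: [[-0.976, -0.217, 0.0], [-0.217, 0.976, -0.0], [-0.0, -0.0, -1.0]]
ft_force: [-0.0, -3.8, 3.9]
width: 0.001
```

```bash
python3 tgt.py; python3 - <<'E'
from meas import *
save('side','side7')
z=np.load('pics/side7.npz');c=z['p'][120:270,200:350];cv2.imwrite('pics/side7c.png',cv2.resize(c,(600,600))[:,:,::-1])
E
```

```text
t 6.8 tcp base [ -20.6 -140.5] z 58.4 tool y ang in base 90.0 f base [-0.86 -3.71] 3.95 w 0.0008303383947524743
```

View pics/side7c.png

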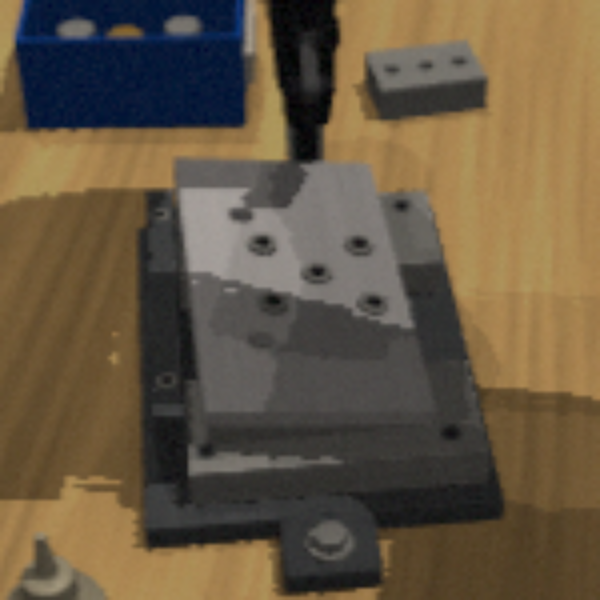

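```bash
cat > sm.py <<'E'
from meas import *
import sys
def sidefit(d,p,vmin=60):
    P=cloud('side',cv2.medianBlur(d,5))*1000
    b=np.dstack([(P[...,:2]-t)@R,P[...,2]])
    return b
def q(pts,zs):
    for (u,v),z in zip(pts,zs):
        w=onz('side',(u+.5)/4-.5+200,(v+.5)/4-.5+120,z/1000)*1000
        print((u,v),z,((w[:2]-t)@R).round(1))
E
python3 - <<'E'
from sm import *
q([(177,160),(205,425),(205,412),(438,412),(365,163),(150,190),(172,190),(187,378)],[64,54,64,50,50,66,66,66])
z=np.load('pics/side7.npz');b=sidefit(z['d'],z['p'])
# plate top plane pts
S=b[165:220,250:295].reshape(-1,3);A=np.c_[S[:,:2],np.ones(len(S))]
k=abs(S[:,2]-np.median(S[:,2]))<12
for _ in range(5):
    co=np.linalg.lstsq(A[k],S[k,2],rcond=None)[0];k=abs(A@co-S[:,2])<3
print(np.degrees(co[:2]),co[2],k.sum())
# edge points by rows: first column where z>55
for v in range(160,226,6):
    row=b[v,225:300];i=np.where((row[:,2]>45)&(row[:,2]<72))[0]
    print(v,225+i[0],row[i[0]].round(1),[x.round(0).tolist() for x in row[i[0]+3:i[0]+24:4,:3]][:6])
E
```

```text
(177, 160) 64 [  57.3 -126.3]
(205, 425) 54 [48.7 90.8]
(205, 412) 64 [48.2 91.6]
(438, 412) 50 [-71.1  89.1]
(365, 163) 50 [ -57.3 -131.4]
(150, 190) 66 [ 73.7 -95. ]
(172, 190) 66 [ 60.9 -93.8]
(187, 378) 66 [56.4 67.9]
[7.73603765 0.38831971] 59.6707883821742 2432
160 244 [  57.1 -123.9   64.6] [[50.0, -121.0, 66.0], [40.0, -121.0, 65.0], [31.0, -123.0, 63.0], [21.0, -124.0, 62.0], [11.0, -126.0, 60.0], [2.0, -127.0, 59.0]]
166 242 [  62.7 -112.1   55.8] [[55.0, -99.0, 65.0], [46.0, -98.0, 65.0], [36.0, -100.0, 63.0], [27.0, -99.0, 63.0], [18.0, -100.0, 62.0], [8.0, -101.0, 60.0]]
172 236 [ 76.7 -79.8  63.5] [[70.0, -74.0, 67.0], [60.0, -78.0, 63.0], [51.0, -74.0, 66.0], [42.0, -75.0, 65.0], [33.0, -76.0, 63.0], [23.0, -80.0, 60.0]]
178 236 [ 76.8 -57.1  63.6] [[70.0, -53.0, 66.0], [61.0, -54.0, 65.0], [52.0, -51.0, 66.0], [43.0, -51.0, 65.0], [34.0, -53.0, 63.0], [25.0, -53.0, 63.0]]
184 237 [ 74.8 -35.8  63.1] [[68.0, -31.0, 67.0], [59.0, -34.0, 64.0], [50.0, -30.0, 66.0], [41.0, -30.0, 65.0], [32.0, -30.0, 64.0], [23.0, -31.0, 63.0]]
190 237 [ 74.9 -13.1  64.5] [[68.0, -9.0, 67.0], [60.0, -19.0, 59.0], [51.0, -10.0, 65.0], [42.0, -9.0, 65.0], [33.0, -10.0, 64.0], [25.0, -9.0, 63.0]]
196 237 [75.2  6.3 63.7] [[69.0, 10.0, 66.0], [60.0, 6.0, 62.0], [51.0, 9.0, 64.0], [43.0, 12.0, 66.0], [34.0, 12.0, 65.0], [26.0, 10.0, 63.0]]
202 237 [75.3 27.3 65. ] [[69.0, 30.0, 67.0], [61.0, 27.0, 63.0], [52.0, 30.0, 65.0], [44.0, 31.0, 65.0], [35.0, 31.0, 65.0], [27.0, 30.0, 63.0]]
208 237 [75.6 44.6 63.5] [[69.0, 49.0, 67.0], [61.0, 48.0, 65.0], [53.0, 38.0, 56.0], [44.0, 51.0, 66.0], [36.0, 50.0, 65.0], [28.0, 49.0, 64.0]]
214 238 [73.7 62.8 63.2] [[67.0, 68.0, 68.0], [60.0, 59.0, 58.0], [51.0, 63.0, 61.0], [43.0, 69.0, 66.0], [35.0, 69.0, 65.0], [26.0, 68.0, 64.0]]
220 238 [73.9 80.7 63.3] [[68.0, 85.0, 67.0], [60.0, 82.0, 64.0], [52.0, 63.0, 44.0], [44.0, 87.0, 67.0], [36.0, 86.0, 64.0], [27.0, 86.0, 64.0]]
```

The side view shows the plate near y=-19 but yawed about +2°, with the left rear off the bar. I'll push nearer the robot, around x≈-45, which should turn it back.

Emit:
{"fn": "carry_out", "kwargs": {
  "plan": "0 -6 0 0 0; 10 -7 1 0 0; 22 -7 2 0 0; 25 -6 2 0 0; 25 -4 2 0 0; 25 -2 2 0 0; 25 0 2 0 0; 25 2 2 0 0; 25 4 2 0 0; 25 6 2 0 0"
}}

```text
time_s: 7.85
tool_pos: [0.5714, -0.1605, 0.0563]
ee_rot: [[-0.976, -0.217, -0.0], [-0.217, 0.976, -0.0], [0.0, -0.0, -1.0]]
ft_force: [0.2, -2.9, 0.7]
width: 0.001
```

```bash
python3 tgt.py; cat > ls.py <<'E'
from sm import *
f=sys.argv[1]
p,d=save('side',f);c=p[120:270,200:350];cv2.imwrite('pics/'+f+'c.png',cv2.resize(c,(600,600))[:,:,::-1])
E
python3 ls.py side8
```

```text
t 7.85 tcp base [ -45.7 -134.6] z 56.3 tool y ang in base 90.0 f base [-0.46 -2.86] 0.75 w 0.001192091815467081
```

View pics/side8c.png

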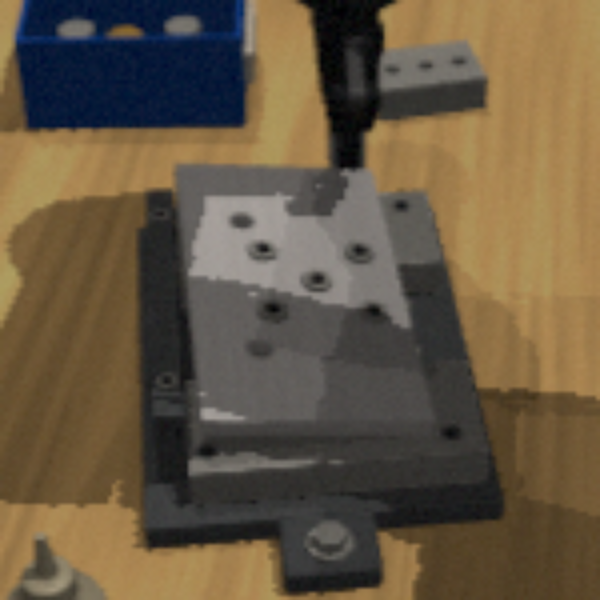

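```bash
cat >> sm.py <<'E'
def yaw(pts,zs):
    w=[]
    for (u,v),z in zip(pts,zs):
        x=onz('side',(u+.5)/4-.5+200,(v+.5)/4-.5+120,z/1000)*1000;w.append((x[:2]-t)@R)
    w=np.array(w);print(w.round(1).tolist())
    for a,b in ((0,1),(2,3)):
        e=w[b]-w[a];print('yaw',np.degrees(np.arctan2(-e[0],e[1])).round(2))
    print('centre',w.mean(0))
E
python3 - <<'E'
from sm import *
print('bar');yaw([(172,190),(187,378),(172,190),(187,378)],[66]*4)
print('side7');yaw([(177,160),(204,412),(365,163),(436,412)],[65,65,50,50])
print('side8');yaw([(177,168),(200,422),(367,170),(436,422)],[65,65,50,50])
E
python3 - <<'E'
import cv2
for f in('side7','side8'):
    p=cv2.imread(f'pics/{f}.png')[150:240,230:320];cv2.imwrite(f'pics/{f}z.png',cv2.resize(p,(720,720),interpolation=cv2.INTER_CUBIC))
E
```

```text
bar
[[60.9, -93.8], [56.4, 67.9], [60.9, -93.8], [56.4, 67.9]]
yaw 1.57
yaw 1.57
centre [ 58.64085595 -12.93620047]
side7
[[57.3, -124.9], [48.6, 92.6], [-57.3, -131.4], [-70.1, 89.0]]
yaw 2.28
yaw 3.34
centre [ -5.35726402 -18.6893144 ]
side8
[[57.5, -116.7], [50.9, 99.5], [-57.7, -124.0], [-69.1, 96.2]]
yaw 1.75
yaw 2.96
centre [ -4.60411318 -11.27204212]
```

View pics/side8z.png

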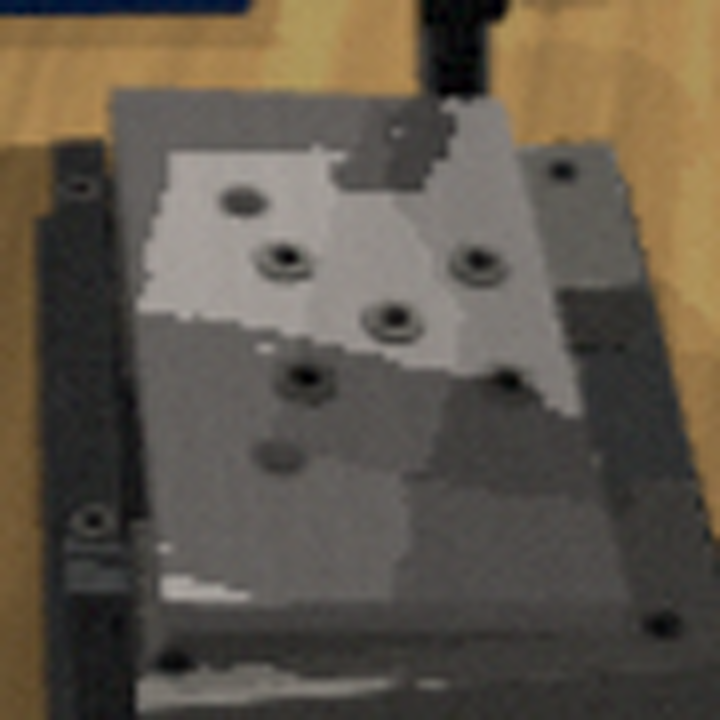

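The left end still looks a few mm off the bar. I'll go back to the front, re-square it left of centre, and measure from the top.

Emit:
{"fn": "carry_out", "kwargs": {
  "plan": "0 -10 0 0 0; 30 -14 0 0 0; 52 0 0 0 0; 54 50 0 0 0; 54 100 0 0 0; 52 145 0 0 0; 42 155 0 0 0; 36 155 0 0 0; 33 155 0 0 0; 30 155 0 0 0"
}}

```text
time_s: 8.9
tool_pos: [0.5085, -0.0166, 0.0559]
ee_rot: [[-0.976, -0.216, -0.002], [-0.216, 0.976, -0.0], [0.002, 0.0, -1.0]]
ft_force: [-3.1, -0.1, 1.1]
width: 0.002
```

Emit:
{"fn": "carry_out", "kwargs": {
  "plan": "-1 0 0 0 0; -2 0 0 0 0; -3 0 0 0 0; -4 0 0 0 0; -5 0 0 0 0; -6 0 0 0 0; -6 0 0 0 0"
}}

```text
time_s: 9.6
tool_pos: [0.513, -0.0149, 0.0558]
ee_rot: [[-0.976, -0.217, -0.003], [-0.217, 0.976, -0.001], [0.003, -0.0, -1.0]]
ft_force: [-6.3, -2.1, 0.6]
width: -0.001
```

```bash
python3 tgt.py; python3 look.py top9
```

```text
t 9.6 tcp base [-71.2  20.2] z 55.8 tool y ang in base 89.98 f base [-6.57 -0.7 ] 0.63 w -0.0011087594949586149
slope base x,y deg [8.24 0.09] z mid 0.06006986275315285 2524
rect in base: centre ((-1.5617599487304688, -10.840095520019531), (122.51016998291016, 221.64137268066406), 0.5654909610748291)
[[-63.900001525878906, 99.4000015258789], [-61.70000076293945, -122.30000305175781], [60.79999923706055, -121.0999984741211], [58.599998474121094, 100.5999984741211]]
```

View pics/top9c.png

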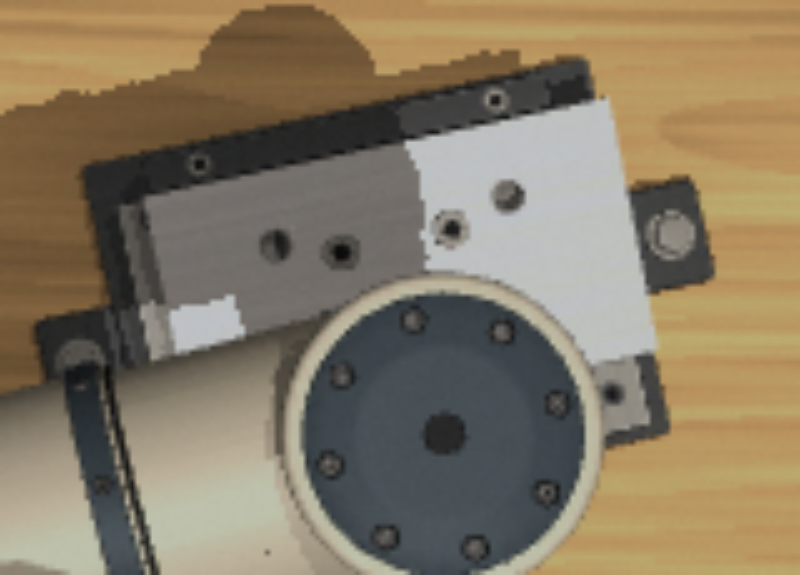

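Nearly square: yaw 0.6°, centre y≈-11. The pin tip edges now show in the holes at (275,245) and (508,195). A little more push.

Emit:
{"fn": "carry_out", "kwargs": {
  "plan": "-1 0 0 0 0; -2 0 0 0 0; -3 0 0 0 0; -3 0 0 0 0"
}}

```text
time_s: 10.05
tool_pos: [0.5134, -0.015, 0.0555]
ee_rot: [[-0.976, -0.217, -0.008], [-0.217, 0.976, -0.002], [0.009, -0.0, -1.0]]
ft_force: [-12.8, -1.8, 7.2]
width: 0.0
```

```bash
python3 tgt.py; python3 look.py top10
```

```text
t 10.05 tcp base [-70.8  20. ] z 55.5 tool y ang in base 89.96 f base [-12.88   1.01] 7.17 w 0.00020546028933965993
slope base x,y deg [8.46 0.06] z mid 0.06051551550626755 2396
rect in base: centre ((0.4253654479980469, -10.193695068359375), (223.66221618652344, 121.07196044921875), 89.9090576171875)
[[-60.29999923706055, -121.9000015258789], [60.79999923706055, -122.0999984741211], [61.099998474121094, 101.5], [-59.900001525878906, 101.69999694824219]]
```

Square now (yaw -0.1°, rear edge at 61). Going round to the right side again.

Emit:
{"fn": "carry_out", "kwargs": {
  "plan": "8 0 0 0 0; 22 -15 0 0 0; 25 -60 0 0 0; 25 -105 0 0 0; 25 -150 0 0 0; 10 -168 0 0 0; -25 -168 0 0 0; -38 -164 0 0 0; -38 -158 0 0 0; -38 -153 0 0 0"
}}

```text
time_s: 11.1
tool_pos: [0.5872, -0.1547, 0.0563]
ee_rot: [[-0.976, -0.218, 0.0], [-0.218, 0.976, -0.0], [-0.0, -0.0, -1.0]]
ft_force: [-0.5, -1.8, 0.1]
width: 0.003
```

```bash
python3 tgt.py; python3 ls.py side11
```

```text
t 11.1 tcp base [ -29.  -132.4] z 56.3 tool y ang in base 90.02 f base [-0.84 -1.7 ] 0.1 w 0.0030445498541351364
```

View pics/side11c.png

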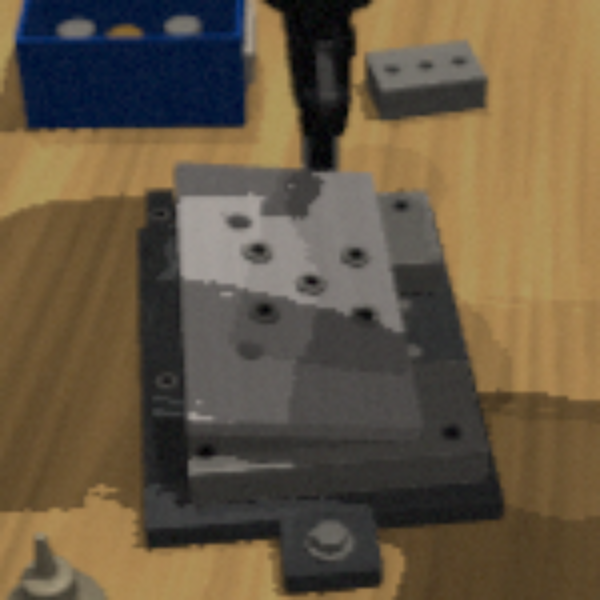

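The plate is square on the bar with its left rear corner at crop (190,425). Pushing sideways slowly.

Emit:
{"fn": "carry_out", "kwargs": {
  "plan": "0 2 0 0 0; 1 4 0 0 0; 2 6 0 0 0; 2 8 0 0 0; 2 9 0 0 0; 2 10 0 0 0; 2 11 0 0 0; 2 11 0 0 0"
}}

```text
time_s: 11.95
tool_pos: [0.5833, -0.1443, 0.0562]
ee_rot: [[-0.976, -0.217, -0.0], [-0.217, 0.976, 0.0], [0.0, 0.0, -1.0]]
ft_force: [0.8, -0.6, -0.4]
width: 0.002
```

```bash
python3 tgt.py; python3 ls.py side12
```

```text
t 11.95 tcp base [ -30.6 -121.4] z 56.2 tool y ang in base 90.0 f base [ 0.62 -0.79] -0.36 w 0.001597158959316349
```

View pics/side12c.png

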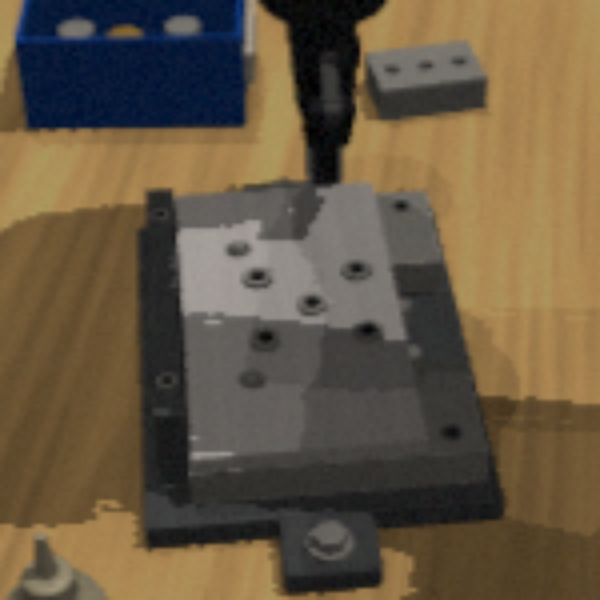

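The plate appears to have dropped below the bar top. Retreating to the right and up to check from the top.

Emit:
{"fn": "carry_out", "kwargs": {
  "plan": "0 -8 0 0 0; 0 -20 0 0 0; 10 -35 -30 0 0; 40 -60 -70 0 0; 85 -80 -110 0 0; 130 -110 -120 0 0; 170 -140 -120 0 0; 210 -170 -120 0 0; 240 -200 -120 0 0; 240 -200 -120 0 0"
}}

```text
time_s: 13.0
tool_pos: [0.3893, -0.3956, 0.1767]
ee_rot: [[-0.977, -0.213, -0.0], [-0.213, 0.977, -0.001], [0.0, -0.001, -1.0]]
ft_force: [0.0, 0.1, -0.0]
width: -0.001
```

```bash
python3 tgt.py; python3 look.py top13; python3 ls.py side13;python3 - <<'E'
from meas import *
z=np.load('pics/top13.npz');Zm=cv2.medianBlur(cloud('top',z['d'])[...,2].astype(np.float32),3)*1000
for bx,by in [(-50,-90),(-50,0),(-50,95),(50,-95),(50,0),(50,95),(0,100),(0,-100),(25,55),(25,-55),(-75,80),(-75,-80)]:
    w=R@np.array([bx,by])+t;u,v=proj('top',[w[0]/1000,w[1]/1000,.05]);u,v=int(round(u)),int(round(v));print(bx,by,(u,v),np.median(Zm[v-1:v+2,u-1:u+2]).round(1))
E
```

```text
t 13.0 tcp base [-274.6 -324.6] z 176.7 tool y ang in base 89.74 f base [0.05 0.11] -0.05 w -0.001275826591727554
slope base x,y deg [-0.11  0.  ] z mid 0.04853827506303787 4147
rect in base: centre ((0.038661956787109375, 0.297332763671875), (119.64411926269531, 219.8574981689453), 0.9156494736671448)
[[-61.5, 109.30000305175781], [-58.0, -110.5999984741211], [61.599998474121094, -108.69999694824219], [58.099998474121094, 111.19999694824219]]
-50 -90 (342, 204) 47.8
-50 0 (304, 212) 49.3
-50 95 (264, 220) 48.9
50 -95 (335, 162) 49.5
50 0 (296, 170) 48.5
50 95 (256, 178) 48.9
0 100 (258, 199) 48.1
0 -100 (342, 182) 48.9
25 55 (275, 185) 48.3
25 -55 (321, 175) 48.4
-75 80 (273, 229) 39.3
-75 -80 (340, 215) 38.6
```

View pics/top13c.png

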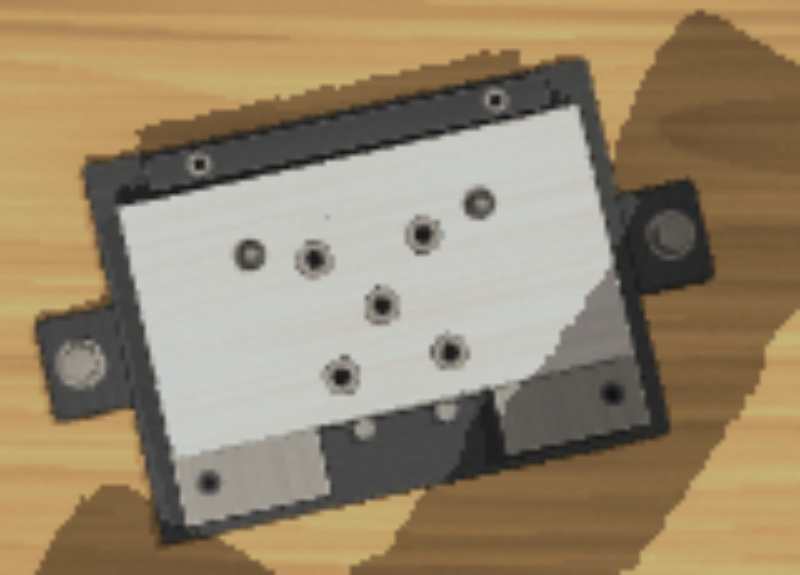

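View pics/side13c.png

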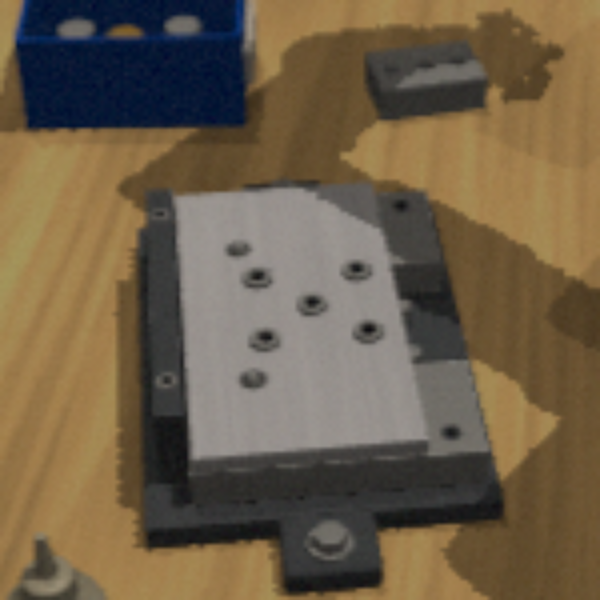

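```bash
python3 - <<'E'
from h import *
a=np.load('pics/top0.npz')['d'];b=np.load('pics/top13.npz')['d']
for n,(u0,u1,v0,v1) in dict(mallet=(175,222,185,295),bottle=(185,218,140,172),bin=(388,452,92,168),block=(404,440,195,236)).items():
    print(n,'changed px',(abs(cv2.medianBlur(a,3)-cv2.medianBlur(b,3))[v0:v1,u0:u1]>.015).sum())
print(r.close_job())
E
```

```text
mallet changed px 1
bottle changed px 2
bin changed px 2
block changed px 0
the job is handed in; nothing more can be done
None
```

The jig plate is seated: both holes have dropped over the pins and it lies flat on the rails. I handed the job in with the arm well clear, at about 13 s of the 51 s allowed.

**What I did:** I pushed the plate from its front edge up to the stop bar, then slid it sideways from its right edge. On the first front push it turned about 2.4°, and on the first sideways push about 2°, so I squared it from the front again after each. A final sideways push of about 10 mm made it drop. The pushing force peaked at about 13 N, reached briefly while squaring it and above the suggested 3–6 N.

**Last checks:**
- **Level:** the plate's slope is about 0.1°. Its top reads 48–49.5 mm all over; a bare-bench check read 1.6 mm low, so this fits the expected 50 mm.
- **Position:** its centre is within about 0.3 mm of the base origin.
- **Pins:** the pin tips show centred in both holes.
- **Other objects:** depth comparison before and after shows the mallet, bottle, block and bin unmoved.

**Disagreement:** the last top-view fit gave a turn of about 0.9°. That is within the play of the pins and my 1–2 mm error in the base pose. The pin tips standing 2 mm proud could not be confirmed, because the top camera's depth did not resolve them.

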